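# Clamp a jar in the packing fixture with spacers and a wedge

### The job

Clamp the jar that stands in the fixture's V rest: stand spacers from the rack upright in the gap between jar and end stop, one behind the other next to the jar, until what is left is too narrow for another spacer together with the wedge, then push the wedge, thin end down and slanted side towards the stop, into that remainder until it bites and the jar is held tight. Do not squeeze the jar brutally; spacers that are not needed stay in the rack, and the spare jar, label roll and carton stay where they are. Do not let go of the wedge: the job finishes with the gripper still holding it, upright and jammed well down in the gap.

Things in the scene. Friction and masses are not known exactly. Their poses are not given: they have to be found in the camera images.
- fixture: plywood board 230 x 120 x 12 mm, fixed. Origin: on its underside near the centre; board top 12 mm above it. x runs from the V rest (two 70 mm high aluminium plates at the -x end) to the end stop; y across. The V centres the jar on y = 0, x = -45 mm, so the jar's side facing the stop is at x = -13 mm when it is pushed into the V
- endstop: aluminium block bolted to the fixture, 40 mm (x) x 54 mm (y) x 60 mm high, with two low bolt ears in y; axes parallel to the fixture's. Origin: centre of its underside, on the fixture's top; its upright face towards the jar is at x = -20 mm. It is bolted somewhere different each time, so that the gap from jar to stop is 31 to 60 mm: one or two spacers go in
- jar: closed black jar, 64 mm diameter, 75 mm high, loose, standing upright on the fixture within 2 mm of its seat in the V. Origin: centre of its underside
- rack: fixed plywood rack, 190 mm (x) x 60 mm (y), floor 8 mm above the table, ribs to 38 mm; slots across x hold three spacers (at x = -70, -34, 2 mm) and the wedge (origin at x = 40 mm), all standing upright with their axes parallel to the rack's. Origin: centre of its underside
- spacer0: plain wooden spacer, 16 mm thick (x) x 40 mm wide (y) x 110 mm high (z), 55 g, standing on end in the rack; all three are alike. Origin: centre of its underside. To fit the gap it stands upright with its x along the fixture's x (either way round)
- spacer1: plain wooden spacer, 16 mm thick (x) x 40 mm wide (y) x 110 mm high (z), 55 g, standing on end in the rack; all three are alike. Origin: centre of its underside. To fit the gap it stands upright with its x along the fixture's x (either way round)
- spacer2: plain wooden spacer, 16 mm thick (x) x 40 mm wide (y) x 110 mm high (z), 55 g, standing on end in the rack; all three are alike. Origin: centre of its underside. To fit the gap it stands upright with its x along the fixture's x (either way round)
- wedge: wooden wedge with a block handle, 110 mm high, 90 g. Origin: middle of its thin lower edge, 8 mm thick (x = -4 to 4 mm). The face at x = -4 mm is upright; the other one slants out 0.4 mm per mm of height, from x = 4 mm at the bottom to 30 mm at 65 mm height; 44 mm wide (y). Above that the handle: x = -4 to 30 mm, 50 mm wide (y), 65 to 110 mm high
- wedge_grip (a point): middle of the wedge's handle, 13 mm along x and 90 mm above its origin; can be gripped across y (50 mm). In the gap the upright face goes against the last spacer, the slanted face bears on the stop's top edge; it binds with its lower edge 3 to 49 mm above the board if the number of spacers is right, and stands loose on the board if one is missing
- sparejar: bystander: closed black jar, 64 mm diameter, 75 mm high, on the table. Origin: centre of its underside
- labelroll: bystander: white paper roll lying flat, 90 mm diameter, 40 mm high. Origin: centre of its underside
- carton: bystander: cardboard box 70 x 70 x 75 mm. Origin: centre of its underside
There are look-alikes about, which are no part of the job. Leave any pink look-alike of the jar alone.

How it is judged:
On the way, in this order (a step that is already met when the one before it is completed fails the run):
1. a spacer stands upright in the gap between jar and stop, released ((((x of spacer0 in the frame of fixture between -0.011 and 0.045 m and y of spacer0 in the frame of fixture between -0.015 and 0.015 m and z of spacer0 in the frame of fixture below 0.018 m and angle between spacer0's own z axis and vertical below 0.1 rad) and contact force between the fingers and spacer0 below 0.2 N) or ((x of spacer1 in the frame of fixture between -0.011 and 0.045 m and y of spacer1 in the frame of fixture between -0.015 and 0.015 m and z of spacer1 in the frame of fixture below 0.018 m and angle between spacer1's own z axis and vertical below 0.1 rad) and contact force between the fingers and spacer1 below 0.2 N) or ((x of spacer2 in the frame of fixture between -0.011 and 0.045 m and y of spacer2 in the frame of fixture between -0.015 and 0.015 m and z of spacer2 in the frame of fixture below 0.018 m and angle between spacer2's own z axis and vertical below 0.1 rad) and contact force between the fingers and spacer2 below 0.2 N))), for 0.2 s.
2. the wedge is in the gap and bites between stack and stop (contact force between wedge and endstop above 2.5 N and (contact force between jar and spacer0 above 3 N or contact force between jar and spacer1 above 3 N or contact force between jar and spacer2 above 3 N) and z of wedge in the frame of endstop below 0.05 m), for 0.2 s.
At the end, for the whole second after the job is handed in: gripper holds the wedge (>5 N); wedge bears on the stop (>2.5 N), a spacer presses on the jar (>3 N); wedge upright (0.12 rad), within 15 mm of the centre line, lower edge 10 mm or more below the stop's top; every spacer upright in the gap (15 mm of centre line; at least one) or in the rack (all of step 2 and contact force between the fingers and wedge above 5 N and z of wedge in the frame of endstop above -0.002 m and y of wedge in the frame of fixture between -0.015 and 0.015 m and angle between wedge's own z axis and vertical below 0.12 rad and angle between jar's own z axis and vertical below 0.08 rad and linear speed of wedge below 0.01 m/s and ((x of spacer0 in the frame of fixture between -0.011 and 0.045 m and y of spacer0 in the frame of fixture between -0.015 and 0.015 m and z of spacer0 in the frame of fixture below 0.018 m and angle between spacer0's own z axis and vertical below 0.1 rad) or (z of spacer0 in the frame of rack below 0.014 m and horizontal distance between spacer0 and rack below 0.09 m and angle between spacer0's own z axis and vertical below 0.15 rad)) and ((x of spacer1 in the frame of fixture between -0.011 and 0.045 m and y of spacer1 in the frame of fixture between -0.015 and 0.015 m and z of spacer1 in the frame of fixture below 0.018 m and angle between spacer1's own z axis and vertical below 0.1 rad) or (z of spacer1 in the frame of rack below 0.014 m and horizontal distance between spacer1 and rack below 0.09 m and angle between spacer1's own z axis and vertical below 0.15 rad)) and ((x of spacer2 in the frame of fixture between -0.011 and 0.045 m and y of spacer2 in the frame of fixture between -0.015 and 0.015 m and z of spacer2 in the frame of fixture below 0.018 m and angle between spacer2's own z axis and vertical below 0.1 rad) or (z of spacer2 in the frame of rack below 0.014 m and horizontal distance between spacer2 and rack below 0.09 m and angle between spacer2's own z axis and vertical below 0.15 rad)) and ((x of spacer0 in the frame of fixture between -0.011 and 0.045 m and y of spacer0 in the frame of fixture between -0.015 and 0.015 m and z of spacer0 in the frame of fixture below 0.018 m and angle between spacer0's own z axis and vertical below 0.1 rad) or (x of spacer1 in the frame of fixture between -0.011 and 0.045 m and y of spacer1 in the frame of fixture between -0.015 and 0.015 m and z of spacer1 in the frame of fixture below 0.018 m and angle between spacer1's own z axis and vertical below 0.1 rad) or (x of spacer2 in the frame of fixture between -0.011 and 0.045 m and y of spacer2 in the frame of fixture between -0.015 and 0.015 m and z of spacer2 in the frame of fixture below 0.018 m and angle between spacer2's own z axis and vertical below 0.1 rad))); the arm keeps its last pose, push and grip.
It fails at once if the spare jar is pushed more than 20 mm (distance of sparejar from where it was at the start of the episode above 0.02 m).
It fails at once if the label roll is pushed more than 20 mm (distance of labelroll from where it was at the start of the episode above 0.02 m).
It fails at once if the carton is pushed more than 20 mm (distance of carton from where it was at the start of the episode above 0.02 m).
It fails at once if the jar is squeezed with more than 90 N (contact force between jar and fixture above 90 N).
It also fails if it takes over 72 s, if anything falls off the work surface, if the arm or the gripper's body presses on something with over 40 N, if the wrist force passes 120 N, or if a joint passes its speed limit or range.

### The arm

A 7-joint arm with a two-finger parallel gripper is mounted at the origin on the work surface. World frame = base frame: x ahead of the robot, y to its left, z up, the work surface at z = 0. Lengths are in m, angles in rad, forces in N, time in s.
With the tool pointing down it reaches from about 0.4 to 0.85 m from the base axis. Payload 10.4 kg.
Tool frame: the origin (TCP) lies on the centre line of the jaws, within the pads' length; the fingertips stand 14 mm ahead of it and the grasp point (between the pads) lies 5 mm behind it (manip.tip_reach is the distance from the TCP to the fingertips, in m); z points along the fingers, y is the line along which they close (so a half turn about z gives the same grasp; the last joint's range is limited). The gripper opens to 85 mm and grips with 20 to 120 N. Pads are 22 mm wide; open, the fingers measure 114 mm over their backs; the gripper's body (76 mm by 85 mm) begins 54 mm behind the grasp point. The pads swing forward as they close: fully open they stand 13 mm farther back than shut.
Start: joints at [-1.162, 0.332, -0.065, 1.46, 0.022, 1.35, -0.088], TCP at [0.262, 0.568, 0.208] pointing down, gripper open.
Joint ranges: [-2.6, 2.6], [-0.5, 2.12], [-1.47, 1.34], [0.16, 2.42], [-1.27, 4.41], [0.06, 2.06], [-2.6, 2.6]. Speed limits (rad/s): [2.22, 2.22, 2.79, 2.79, 3.14, 3.14, 3.14].

### API

Orientations are given as a unit quaternion [x, y, z, w].
In Python, from workcell import manip gives the robot as it stands.
- The arm moves only by the shell command python3 -m pendant 'ROWS' [FORCE]. ROWS is JSON, a list of rows, each a list of 7 numbers: the shift along the tool's x, y, z in units of 50 mm (1.0 is 50 mm), then the turn, a rotation vector about the tool's x, y, z in units of 8 degrees (1.0 is 8 degrees), then the opening, from -1 (shut) to 1 (fully open), so that 0 is half open. In form: [[dx, dy, dz, ax, ay, az, jaw], ...]. A call has exactly 10 rows; each row is the pose to reach, as a shift and turn from the pose commanded when the call began, along the tool's axes at that moment; what a row does not reach only later rows make up. A row lasts 1/8 s, in which the tool goes at most 62.5 mm and 10.7 degrees, less where a joint would pass 70% of its speed; a pose out of reach is approached as far as the arm can. A call with a gripper value outside its range is refused whole. The fingers move at their own pace and stop on an object; FORCE is the grip in N (left out, the last holds). Time passes only in rows, so rows that repeat a pose let the fingers close, or fill a call up. It gives the time, the measured TCP pose, the force, the opening and the grip force at its end, in the units of the state.
- manip.get_obs(): the state, without advancing time (a new reading comes with each control period).
- manip.camera(name): name is "side" or "top"; returns (picture, depth): 400x640x3 uint8, red, green, blue; 400x640 float32, m along the optical axis (not along the pixel's ray), 0 where there is no reading.
- manip.get_calibration(name): a dict with "fx", "fy", "cx", "cy" (pixels), "D" ([k1, k2, p1, p2, k3] as OpenCV has them; the pictures are not rectified), "xyz" and "orientation" of the camera in the world. Camera axes: x right, y up, looking along -z (the intrinsics and any distortion apply to the point x, -y, -z); pixel columns grow to the right and rows downward; lengths in m; the calibration is good to about 2 mm. A picture is of the moment at which its call begins. get_calibration takes no time and is no camera call.
- manip.hand_in(): hands the job in; it is judged then, once.
Trained networks look in the newest picture that a camera, given by its name, has taken for a name from the list of things; names that differ only in an ending like _2 or _b are one class to them, and where a whole thing is asked for, a point or a joint stands for the part that bears it (a point fixed in the world has none). Each returns a list of dicts, best first, with "p" (0 to 1); they miss things now and then, are a little off and sometimes report something else, mostly with a low value. They report only what shows in the picture. A call takes as long as a camera call. They do not tell look-alikes from the thing itself.
- manip.find_in(thing, camera): "box" ([left, top, right, bottom] in pixels, round what is visible of it).
- manip.trace(thing, camera): "pixels" (400x640 bool, what is visible of it) and "box" ([left, top, right, bottom] in pixels, round what is visible of it).
- manip.tip_of(thing, camera): "pixel" ([column, row] in pixels: a listed point, or the origin of a listed thing).
The state is a dict: "clock": time; "joint_pos": joint angles; "joint_velocities": joint speeds; "tau": joint torques, N m; "position": TCP position; "ee_rot": TCP orientation; "ft_force": force on the tool from outside, world axes, zero at the start; "torque": the same for the moment, N m; "grip_width": opening from 0.0 (shut) to 1.0 (fully open); "grasp_force": force on a finger pad.
Only numpy, scipy, OpenCV 4.12 (cv2) and the standard library are available. Lean on these libraries where they do the work, as an engineer would, in place of code of your own. Each camera call takes 0.05 s, during which the arm holds its last target. There are 200 camera calls.

## Working session

There is one attempt and no reset: what is moved stays moved. The work goes in short steps, Python scripts to look and compute and a shell command to move; the robot and the scene stay as the last step left them, time stands still between calls to the robot, and variables do not carry over. Pictures are saved under pics/ and viewed, at most 10 in all, crops included, and the job is handed in when it is done.

```bash
ls; mkdir -p pics
python3 - <<'E'
from workcell import manip
import cv2
o=manip.get_obs();print({k:(v if not hasattr(v,'tolist') else v.tolist()) for k,v in o.items()})
print(manip.tip_reach)
for n in("top","side"):
    p,d=manip.camera(n);cv2.imwrite(f"pics/{n}0.png",p[:,:,::-1]);print(manip.get_calibration(n))
E
```

```text
pics
{'clock': 0.0, 'joint_pos': [-1.1615643688392316, 0.33288398857116136, -0.06466427596424386, 1.460924433219637, 0.021602829889591984, 1.349889464904662, -0.08848482045188816], 'joint_velocities': [0.0013220188679087213, 0.002017587017804248, 4.6739938348230146e-05, 0.0008706892652462989, 0.0004399708840136584, -0.000593371759583448, -0.00043995738632625407], 'tau': [-0.00020728926756419241, -62.545130252838135, 0.04876218969002366, -39.160001277923584, 0.016113788005895913, 0.009920884331222624, 4.4402548837751965e-06], 'position': [0.26144464329714934, 0.5672527381327438, 0.20731635576048923], 'ee_rot': [0.21424087486225726, 0.9767806051174449, -0.0006959658747450963, -0.00011241064886807458], 'ft_force': [-0.18353071431187018, 0.45889787143272004, -0.3393497615961461], 'torque': [0.018396557255037572, -0.0008690378465761138, 0.0009547094557615631], 'grasp_force': 0.0, 'grip_width': 0.999175554455756}
0.014
{'fx': 427.4436276541537, 'fy': 427.4436276541537, 'cx': 329.5484698017348, 'cy': 201.99828939525182, 'D': array([-0.05891102,  0.        ,  0.        ,  0.        ,  0.        ]), 'xyz': array([ 0.44881473, -0.11631847,  1.13594717]), 'orientation': array([-0.03280167,  0.04334295,  0.71484945, -0.69716261])}
{'fx': 471.2741804098257, 'fy': 471.2741804098257, 'cx': 325.552384226997, 'cy': 206.25770638368493, 'D': array([-0.03788699,  0.        ,  0.        ,  0.        ,  0.        ]), 'xyz': array([-0.03813293, -0.73408305,  0.85607748]), 'orientation': array([ 0.37984264, -0.15901837, -0.34183313,  0.84473833])}
```

View pics/top0.png

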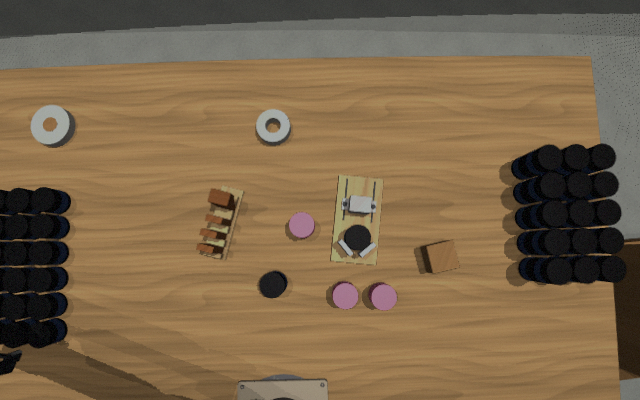

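View pics/side0.png

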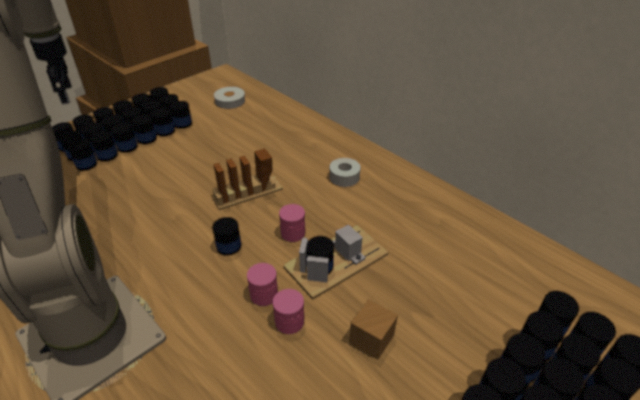

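The top view shows the fixture near (357,220) with its V rest at the robot end and the stop at the far end. The rack is at (220,222), with the wedge at its far end (222,198) and the spacers at (217,218), (212,233) and (209,248). The spare jar (272,284), the carton, the label roll and the pink jars are clear of both.

```bash
cat > lib.py <<'E'
import numpy as np, cv2
from workcell import manip
from scipy.spatial.transform import Rotation as R
def cloud(name):
    p,d=manip.camera(name);c=manip.get_calibration(name)
    K=np.array([[c['fx'],0,c['cx']],[0,c['fy'],c['cy']],[0,0,1]])
    v,u=np.mgrid[:400,:640]
    n=cv2.undistortPoints(np.stack([u,v],-1).reshape(-1,1,2).astype(float),K,c['D']).reshape(400,640,2)
    P=np.stack([n[...,0]*d,-n[...,1]*d,-d],-1)
    W=P@R.from_quat(c['orientation']).as_matrix().T+c['xyz'];W[d==0]=np.nan
    return p,W
E
python3 - <<'E'
from lib import *
p,W=cloud("top")
Z=W[...,2]
def rect(n,m):
    pts=W[m][:,:2].astype(np.float32)
    if len(pts)<8: print(n,len(pts));return
    (c,s,a)=cv2.minAreaRect(pts);print(n,len(pts),'mean',pts.mean(0).round(4),'rectc',np.round(c,4),np.round(s,4),round(a,1),'z',np.percentile(Z[m],[10,50,90]).round(4))
v,u=np.mgrid[:400,:640]
fx=(u>325)&(u<390)&(v>170)&(v<270); rk=(u>190)&(u<250)&(v>180)&(v<265)
rect('table',(u>280)&(u<320)&(v>150)&(v<200))
rect('board',fx&(Z>.007)); rect('stoptop',fx&(Z>.06)&(Z<.085)&(v<220)); rect('jartop',fx&(Z>.07)&(v>220)&(v<250)&(p.max(-1)<60))
rect('rack',rk&(Z>.005)&(Z<.045)); 
m=(rk&(Z>.105)).astype(np.uint8);n,l=cv2.connectedComponents(m)
for i in range(1,n): rect('top%d'%i,l==i)
for t in("jar","endstop","fixture","rack","wedge","wedge_grip","spacer0"):
    print(t,[(np.round(r['p'],2),np.round(r['pixel'],1)) for r in manip.tip_of(t,"top")])
E
```

```text
table 1911 mean [nan nan] rectc [ 0.6469 -0.0571] [0.1026 0.1329] 88.7 z [nan nan nan]
board 3900 mean [ 0.5209 -0.204 ] rectc [ 0.5129 -0.2136] [0.1388 0.2462] 82.6 z [0.0106 0.0143 0.0867]
stoptop 343 mean [ 0.5577 -0.2094] rectc [ 0.5587 -0.2101] [0.0541 0.0399] 82.8 z [0.0699 0.0728 0.0753]
jartop 507 mean [ 0.4738 -0.1993] rectc [ 0.4743 -0.1998] [0.0615 0.0588] 88.4 z [0.0849 0.0877 0.0902]
rack 1077 mean [0.5189 0.1402] rectc [0.5239 0.1592] [0.1475 0.2185] 87.1 z [0.0064 0.0297 0.0399]
top1 284 mean [0.5769 0.1314] rectc [0.5773 0.132 ] [0.0478 0.0325] 73.6 z [0.1145 0.1177 0.1199]
top2 114 mean [0.5262 0.1445] rectc [0.5266 0.1456] [0.0391 0.0156] 74.7 z [0.1152 0.1181 0.1208]
top3 123 mean [0.4923 0.1565] rectc [0.4925 0.1579] [0.0409 0.0158] 74.9 z [0.1149 0.1179 0.1206]
top4 128 mean [0.457  0.1653] rectc [0.457  0.1659] [0.0421 0.0163] 75.0 z [0.1149 0.1178 0.1201]
jar [(np.float64(0.85), array([356.1, 233.4])), (np.float64(0.83), array([380.8, 292.9])), (np.float64(0.79), array([344.4, 291.5])), (np.float64(0.65), array([302.2, 225.1])), (np.float64(0.33), array([357.6, 219.5]))]
endstop [(np.float64(0.86), array([360.1, 207.2]))]
fixture [(np.float64(0.92), array([354.5, 220.1]))]
rack [(np.float64(0.88), array([223.4, 223. ]))]
wedge [(np.float64(0.78), array([227.3, 211.4])), (np.float64(0.58), array([359.4, 208.8]))]
wedge_grip [(np.float64(0.87), array([220.1, 198.2])), (np.float64(0.19), array([228.5, 213.5]))]
spacer0 [(np.float64(0.67), array([219.1, 246.4])), (np.float64(0.65), array([220.5, 232.3])), (np.float64(0.64), array([226.2, 221.8]))]
```

The heights check out: stop top 73 mm, jar top 88 mm and block tops 118 mm. The gap is about 32.7 mm, so one spacer and then the wedge. I'll move above the outer spacer at (0.457, 0.166).

```bash
cat >> lib.py <<'E'
def delta(x,y,z,ydeg):
    o=manip.get_obs();M=R.from_quat(o['ee_rot']).as_matrix()
    d=M.T@(np.array([x,y,z])-o['position'])/.05
    yt=np.array([np.cos(np.radians(ydeg)),np.sin(np.radians(ydeg)),0]);zt=np.array([0,0,-1.])
    T=np.stack([np.cross(yt,zt),yt,zt],1)
    print('t',round(o['clock'],2),'shift',d.round(3),'turn',np.degrees(R.from_matrix(M.T@T).as_rotvec()/8).round(3))
E
python3 -c "
from lib import *
delta(.457,.166,.17,74.6)"
```

```text
t 0.5 shift [-6.912 -5.659  0.762] turn [-1.000e-03 -0.000e+00 -1.168e+00]
```

```bash
python3 -m pendant '[[-1,-0.8,0,0,0,-0.3,1],[-2,-1.6,0,0,0,-0.6,1],[-3,-2.4,0,0,0,-0.9,1],[-4,-3.2,0.2,0,0,-1.16,1],[-5,-4,0.3,0,0,-1.16,1],[-6,-4.9,0.5,0,0,-1.16,1],[-6.9,-5.65,0.74,0,0,-1.16,1],[-6.9,-5.65,0.74,0,0,-1.16,1],[-6.9,-5.65,0.74,0,0,-1.16,1],[-6.9,-5.65,0.74,0,0,-1.16,1]]' 40; python3 -c "
from lib import *
delta(.457,.166,.100,74.6)"
```

```text
clock: 1.75
position: [0.4562, 0.1685, 0.1714]
ee_rot: [0.133, 0.991, 0.0, 0.0]
ft_force: [0.0, 0.4, -0.1]
grip_width: 1.002
grasp_force: 0.0
t 1.75 shift [-0.028 -0.044  1.427] turn [0.005 0.    0.01 ]
```

```bash
python3 -m pendant '[[0,0,0.4,0,0,0,1],[0,-0.04,0.8,0,0,0,1],[0,-0.04,1.2,0,0,0,1],[0,-0.04,1.42,0,0,0,1],[0,-0.04,1.42,0,0,0,1],[0,-0.04,1.42,0,0,0,-1],[0,-0.04,1.42,0,0,0,-1],[0,-0.04,1.42,0,0,0,-1],[0,-0.04,1.42,0,0,0,-1],[0,-0.04,1.42,0,0,0,-1]]' 40
```

```text
clock: 3.0
position: [0.4562, 0.1648, 0.1002]
ee_rot: [0.135, 0.991, 0.0, 0.0]
ft_force: [0.0, -0.1, 0.2]
grip_width: -0.003
grasp_force: 0.0
```

The fingers shut completely, so the grasp missed. I'll look before moving again.

Run:
```python
from lib import *
p,W=cloud("side");a=cv2.resize(p[120:240,160:360,::-1],(800,480));cv2.imwrite("pics/side1.png",a)
p,W=cloud("top");Z=W[...,2];cv2.imwrite("pics/top1.png",cv2.resize(p[140:300,150:350,::-1],(750,600)))
```

```text
(no output)
```

View pics/side1.png

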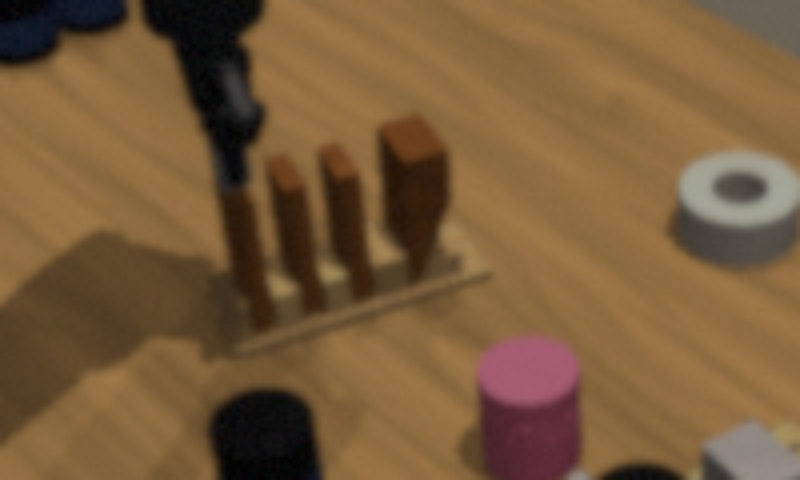

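View pics/top1.png

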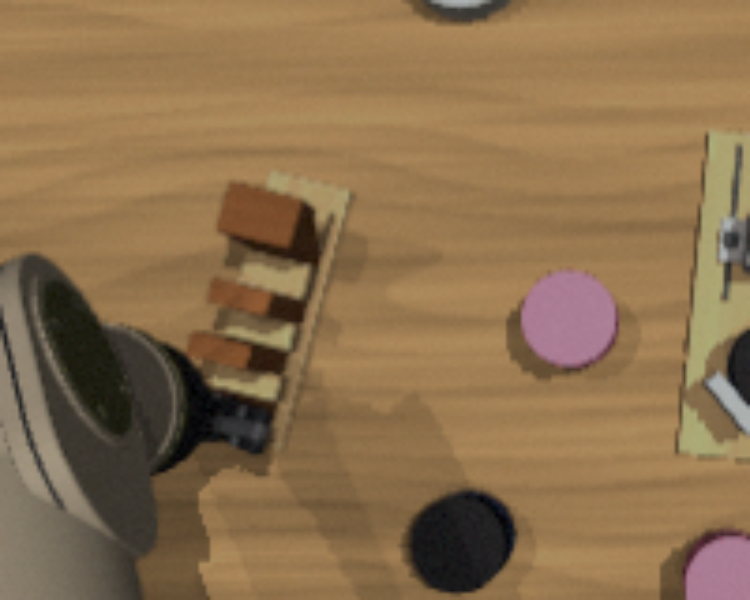

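The side crop shows the fingers around (230,170), right at the spacer's top; the other spacers and the wedge are untouched. I'll measure the fingers against the spacer in the side depth image.

Run:
```python
from lib import *
p,W=cloud("side");o=manip.get_obs();print(o['grip_width'],o['grasp_force'],o['position'])
c=np.array([.457,.166]);ex=np.array([np.cos(np.radians(-15.4)),np.sin(np.radians(-15.4))]);ey=np.array([-ex[1],ex[0]])
q=W[...,:2]-c;x=q@ex*1000;y=q@ey*1000;z=W[...,2]*1000
b=p.astype(int);wood=b[...,0]-b[...,2]>35
near=(abs(x)<60)&(abs(y)<60)
for lo in range(40,170,10):
    k=near&(z>lo)&(z<=lo+10)
    for nm,m in(('wood',k&wood&(x<18)),('dark',k&~wood)):
        if m.sum()>2: print(lo,nm,m.sum(),'x',np.percentile(x[m],[5,50,95]).round(0),'y',np.percentile(y[m],[5,50,95]).round(0))
```

```text
-0.0006910640742593078 0.0 [0.45612497 0.16478002 0.10009728]
40 wood 26 x [-19.  -3.  17.] y [-21. -17.  17.]
40 dark 17 x [-20.  -9.  28.] y [-19. -12.   7.]
50 wood 23 x [-9. -4.  6.] y [-21. -18.  13.]
50 dark 14 x [-9. 27. 29.] y [-18. -14.   1.]
60 wood 22 x [-9. -3.  6.] y [-23. -19.  13.]
60 dark 11 x [-8. 27. 29.] y [-19. -11.  -2.]
70 wood 21 x [-9. -2.  6.] y [-22. -18.  17.]
70 dark 10 x [-9. -8. 28.] y [-21. -12.  -5.]
80 wood 18 x [-9. -1.  5.] y [-21. -17.  14.]
80 dark 13 x [-9. -6. 27.] y [-21. -17.  -2.]
90 wood 17 x [-9. -3.  6.] y [-20. -18.  17.]
90 dark 16 x [-9. -5. 28.] y [-20. -17.  -5.]
100 wood 20 x [-9. -3.  6.] y [-22. -18.  15.]
100 dark 13 x [-9. -3. 31.] y [-21. -17.  -6.]
110 wood 29 x [-9. -1.  7.] y [-21. -15.  13.]
110 dark 22 x [-8. -4. 25.] y [-20. -14.   2.]
120 wood 6 x [-7.  5.  9.] y [-15.  -9.  -4.]
120 dark 5 x [-9. -4. -0.] y [-10.  -9.  -7.]
130 wood 4 x [-9.  9. 10.] y [-9. -8. -2.]
130 dark 21 x [-11.  -3.   5.] y [-16. -13.  -6.]
140 wood 5 x [-13. -12. -12.] y [-6. -5.  3.]
140 dark 27 x [-11.  -4.   8.] y [-18. -13.  -8.]
150 wood 3 x [-12. -12. -12.] y [-4.  0.  3.]
150 dark 24 x [-10.  -3.   8.] y [-17. -13.  -7.]
160 wood 9 x [-14. -13.  -0.] y [-23.  -3.  11.]
```

The spacer stands intact up to 118 mm, and the dark finger points start only above about 120 mm. So the shut fingers are above it, higher than the reading implies. I'll raise the tool 50 mm and measure tip height against TCP reading, shut and open.

```bash
cat > tip.py <<'E'
from lib import *
p,W=cloud("side");o=manip.get_obs();P=o['position']
M=R.from_quat(o['ee_rot']).as_matrix()
q=(W-P)@M*1000;k=(abs(q[...,0])<20)&(abs(q[...,1])<65)&(W[...,2]>.122)
print(o['clock'],P.round(4),o['grip_width'])
for lo in range(-70,40,6):
    m=k&(q[...,2]>lo)&(q[...,2]<=lo+6)
    if m.sum()>1: print(lo,m.sum(),'x',np.percentile(q[m][:,0],[5,50,95]).round(0),'y',np.percentile(q[m][:,1],[5,50,95]).round(0))
E
python3 -m pendant '[[0,0,-0.3,0,0,0,-1],[0,0,-0.6,0,0,0,-1],[0,0,-1,0,0,0,-1],[0,0,-1,0,0,0,-1],[0,0,-1,0,0,0,-1],[0,0,-1,0,0,0,-1],[0,0,-1,0,0,0,-1],[0,0,-1,0,0,0,-1],[0,0,-1,0,0,0,-1],[0,0,-1,0,0,0,-1]]' 40; python3 tip.py
python3 -m pendant '[[0,0,0,0,0,0,1],[0,0,0,0,0,0,1],[0,0,0,0,0,0,1],[0,0,0,0,0,0,1],[0,0,0,0,0,0,1],[0,0,0,0,0,0,1],[0,0,0,0,0,0,1],[0,0,0,0,0,0,1],[0,0,0,0,0,0,1],[0,0,0,0,0,0,1]]' 40; python3 tip.py
```

```text
clock: 4.4
position: [0.4561, 0.1648, 0.1501]
ee_rot: [0.134, 0.991, 0.0, -0.0]
ft_force: [0.3, -1.1, 0.2]
grip_width: 0.003
grasp_force: 0.0
4.45 [0.4562 0.1648 0.1501] -0.0016678679889996387
-70 9 x [-3. 13. 14.] y [-28.  -6.   7.]
-64 5 x [-5.  9. 12.] y [-15.  -7.   1.]
-58 21 x [-6.  3. 12.] y [-14. -11.  -3.]
-52 20 x [-9.  1. 11.] y [-15. -12.   1.]
-46 18 x [-7.  4. 10.] y [-16. -12.  -4.]
-40 22 x [-9.  4. 11.] y [-16. -11.   1.]
-34 11 x [-9.  5. 11.] y [-13.  -6.  -1.]
-28 8 x [-8.  1.  9.] y [-8. -6. -5.]
clock: 5.7
position: [0.4561, 0.1648, 0.1501]
ee_rot: [0.134, 0.991, 0.0, 0.0]
ft_force: [-0.7, -0.4, 0.1]
grip_width: 1.003
grasp_force: 0.0
5.75 [0.4561 0.1648 0.1501] 0.9981716276926978
-70 28 x [-7.  5. 11.] y [-58. -49.  44.]
-64 31 x [-8.  4. 11.] y [-58. -51.  44.]
-58 29 x [-8.  5. 11.] y [-57. -50.  47.]
-52 28 x [-8.  4. 11.] y [-57. -51.  44.]
-46 23 x [-5.  6. 11.] y [-52.  41.  45.]
-40 11 x [-9. -1.  6.] y [-50. -47.  43.]
```

The fingertips are really about 23 mm above the TCP reading when shut and 36 mm when open, so the true tool is about 38 mm shorter than stated. I'll account for that and go down to a reading of about 0.062.

```bash
python3 -m pendant '[[0,0,0.4,0,0,0,1],[0,0,0.8,0,0,0,1],[0,0,1.2,0,0,0,1],[0,0,1.5,0,0,0,1],[0,0,1.76,0,0,0,1],[0,0,1.76,0,0,0,1],[0,0,1.76,0,0,0,-1],[0,0,1.76,0,0,0,-1],[0,0,1.76,0,0,0,-1],[0,0,1.76,0,0,0,-1]]' 40
```

```text
clock: 7.0
position: [0.4566, 0.1651, 0.0627]
ee_rot: [0.134, 0.991, 0.0, 0.0]
ft_force: [-0.1, 0.2, 3.7]
grip_width: 0.463
grasp_force: 41.1
```

```bash
python3 -c "
from lib import *
delta(.516,-.205,.18,82.9)"
```

```text
t 7.0 shift [-3.119 -6.815 -2.35 ] turn [ 0.006  0.006 -1.044]
```

```bash
python3 -m pendant '[[0,0,-0.6,0,0,0,-1],[0,0,-1.2,0,0,0,-1],[0,0,-1.8,0,0,0,-1],[0,0,-2.35,0,0,0,-1],[-0.3,-0.7,-2.35,0,0,-0.1,-1],[-0.7,-1.5,-2.35,0,0,-0.3,-1],[-1.1,-2.4,-2.35,0,0,-0.5,-1],[-1.5,-3.3,-2.35,0,0,-0.7,-1],[-1.9,-4.2,-2.35,0,0,-0.9,-1],[-2.3,-5.1,-2.35,0,0,-1.04,-1]]' 40; python3 -c "
from lib import *
delta(.516,-.205,.18,82.9)"
```

```text
clock: 8.25
position: [0.4989, -0.1131, 0.1796]
ee_rot: [0.062, 0.998, 0.0, 0.0]
ft_force: [0.8, 0.6, -0.1]
grip_width: 0.463
grasp_force: 40.9
t 8.25 shift [-0.566 -1.781 -0.009] turn [0.002 0.    0.002]
```

```bash
python3 -m pendant '[[-0.2,-0.6,0,0,0,0,-1],[-0.4,-1.2,0,0,0,0,-1],[-0.56,-1.76,0,0,0,0,-1],[-0.56,-1.76,0,0,0,0,-1],[-0.56,-1.76,0,0,0,0,-1],[-0.56,-1.76,0,0,0,0,-1],[-0.56,-1.76,0,0,0,0,-1],[-0.56,-1.76,0,0,0,0,-1],[-0.56,-1.76,0,0,0,0,-1],[-0.56,-1.76,0,0,0,0,-1]]' 40
python3 - <<'E'
from lib import *
delta(.516,-.205,.18,82.9)
p,W=cloud("side");cv2.imwrite("pics/side2.png",cv2.resize(p[150:300,230:430,::-1],(800,600)))
ex=np.array([.9923,-.1236]);ey=np.array([.1236,.9923]);q=W[...,:2]-[.5168,-.2049]
x=q@ex*1000;y=q@ey*1000;z=W[...,2]*1000
b=p.astype(int);wood=(b[...,0]-b[...,2]>35)&(z>125)&(z<195)&(abs(x)<25)&(abs(y)<35)
print('heldspacer',wood.sum(),np.percentile(x[wood],[2,5,50,95,98]).round(1),np.percentile(y[wood],[2,5,50,95,98]).round(1),np.percentile(z[wood],[1,99]).round(0))
st=(z>66)&(z<78)&(x>15)&(x<75)&(abs(y)<32);print('stoptop',st.sum(),np.percentile(x[st],[2,5,50,95]).round(1),np.percentile(y[st],[5,95]).round(1))
# same edges, the -x face of spacer with narrow y-left
E
```

```text
clock: 9.5
position: [0.5159, -0.2024, 0.1796]
ee_rot: [0.062, 0.998, 0.0, 0.0]
ft_force: [-0.6, 0.7, -0.4]
grip_width: 0.458
grasp_force: 40.9
t 9.5 shift [-0.009 -0.051 -0.008] turn [ 0.001  0.    -0.005]
heldspacer 219 [-11.2 -10.6  -8.7   4.8   5.9] [-18.2 -17.9  -5.1  21.3  22.2] [128. 195.]
stoptop 321 [21.3 21.8 39.5 58.9] [-27.2  23.4]
```

View pics/side2.png

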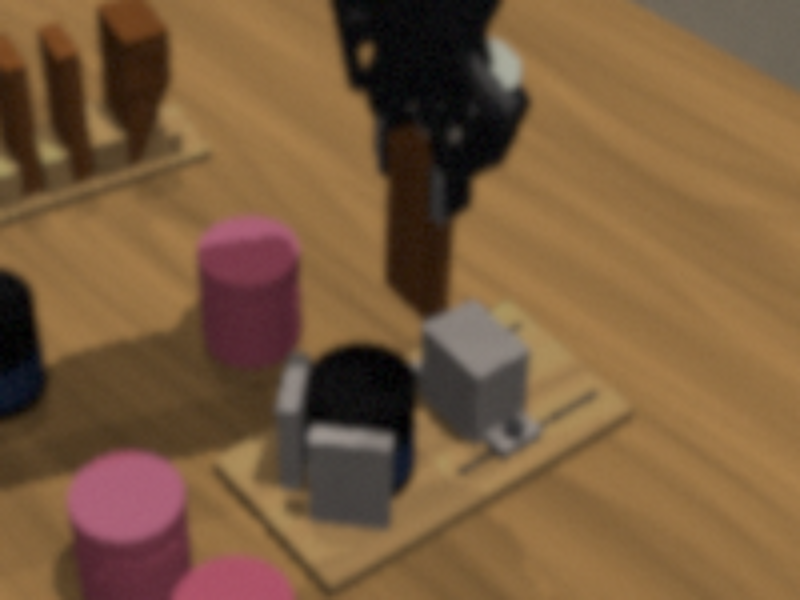

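The side crop shows the held spacer upright at (415,220) above the gap, between the jar (360,420) and the stop (475,370). Its jar-side face is about 1.5 mm nearer the jar than planned, so I'll shift 2 mm towards the stop and lower it.

```bash
python3 -m pendant '[[-0.04,-0.05,0,0,0,0,-1],[-0.04,-0.05,0.4,0,0,0,-1],[-0.04,-0.05,0.8,0,0,0,-1],[-0.04,-0.05,1.2,0,0,0,-1],[-0.04,-0.05,1.6,0,0,0,-1],[-0.04,-0.05,1.9,0,0,0,-1],[-0.04,-0.05,2.1,0,0,0,-1],[-0.04,-0.05,2.2,0,0,0,-1],[-0.04,-0.05,2.2,0,0,0,-1],[-0.04,-0.05,2.2,0,0,0,-1]]' 40
```

```text
clock: 10.8
position: [0.5179, -0.2053, 0.0701]
ee_rot: [0.062, 0.998, 0.0, 0.0]
ft_force: [0.4, 0.5, -0.4]
grip_width: 0.463
grasp_force: 40.9
```

```bash
python3 -m pendant '[[0,0,0.02,0,0,0,-1],[0,0,0.04,0,0,0,-1],[0,0,0.06,0,0,0,-1],[0,0,0.07,0,0,0,-1],[0,0,0.07,0,0,0,-1],[0,0,0.07,0,0,0,-1],[0,0,0.07,0,0,0,-1],[0,0,0.07,0,0,0,-1],[0,0,0.07,0,0,0,-1],[0,0,0.07,0,0,0,-1]]' 40
```

```text
clock: 12.05
position: [0.518, -0.2052, 0.0667]
ee_rot: [0.062, 0.998, 0.0, 0.0]
ft_force: [-1.1, 0.1, 5.2]
grip_width: 0.46
grasp_force: 41.3
```

The spacer is down, with 5 N at the board. I'll open and retreat upwards.

```bash
python3 -m pendant '[[0,0,0,0,0,0,-0.04],[0,0,-0.02,0,0,0,0.1],[0,0,-0.02,0,0,0,0.3],[0,0,-0.02,0,0,0,0.5],[0,0,-0.02,0,0,0,0.5],[0,0,-0.3,0,0,0,0.5],[0,0,-0.9,0,0,0,0.6],[0,0,-1.5,0,0,0,1],[0,0,-2.1,0,0,0,1],[0,0,-2.5,0,0,0,1]]' 40
python3 - <<'E'
from lib import *
delta(.577,.1315,.18,75)
p,W=cloud("side")
ex=np.array([.9923,-.1236]);ey=np.array([.1236,.9923]);q=W[...,:2]-[.4741,-.1996]
x=q@ex*1000;y=q@ey*1000;z=W[...,2]*1000
b=p.astype(int);wood=(b[...,0]-b[...,2]>35)&(z>88)&(z<140)&(abs(x-43)<25)&(abs(y)<35)
for lo in range(88,128,8):
    m=wood&(z>lo)&(z<lo+8)
    if m.sum(): print(lo,m.sum(),np.percentile(x[m],[3,50,97]).round(1),np.percentile(y[m],[3,97]).round(1))
E
```

```text
clock: 13.3
position: [0.5179, -0.2055, 0.1937]
ee_rot: [0.062, 0.998, -0.0, 0.001]
ft_force: [0.6, -0.7, 0.2]
grip_width: 1.001
grasp_force: 0.0
t 13.3 shift [-0.331  6.836  0.274] turn [0.001 0.017 0.98 ]
88 23 [30.5 37.3 46.3] [-19.8  19.3]
96 24 [34.9 37.  45.9] [-19.7  21.2]
104 24 [34.7 36.9 46.9] [-18.7  21.3]
112 30 [35.6 37.  47.2] [-19.1  21. ]
120 85 [36.  43.1 50.8] [-18.7  20.2]
```

The spacer stands upright at x = 43 mm from the jar axis, centred in y. That leaves about 13 mm to the stop. Next is the wedge.

```bash
python3 -m pendant '[[0,0.8,0,0,0,0.1,1],[-0.1,1.7,0,0,0,0.3,1],[-0.15,2.6,0,0,0,0.5,1],[-0.2,3.5,0,0,0,0.7,1],[-0.2,4.4,0,0,0,0.8,1],[-0.25,5.3,0.1,0,0,0.98,1],[-0.3,6.2,0.2,0,0,0.98,1],[-0.33,6.84,0.3,0,0,0.98,1],[-0.33,6.84,0.3,0,0,0.98,1],[-0.33,6.84,0.3,0,0,0.98,1]]' 40; python3 -c "
from lib import *
delta(.577,.1315,.052,75)"
```

```text
clock: 14.6
position: [0.5765, 0.1312, 0.1764]
ee_rot: [0.131, 0.991, -0.0, 0.0]
ft_force: [0.1, 0.5, -0.1]
grip_width: 0.996
grasp_force: 0.0
t 14.6 shift [-0.007  0.01   2.488] turn [-0.003  0.003 -0.003]
```

```bash
python3 -m pendant '[[0,0,0.6,0,0,0,1],[0,0,1.2,0,0,0,1],[0,0,1.8,0,0,0,1],[0,0,2.2,0,0,0,1],[0,0,2.48,0,0,0,1],[0,0,2.48,0,0,0,1],[0,0,2.48,0,0,0,-1],[0,0,2.48,0,0,0,-1],[0,0,2.48,0,0,0,-1],[0,0,2.48,0,0,0,-1]]' 100; python3 -c "
from lib import *
delta(.5319,-.2068,.18,82.9)"
```

```text
clock: 15.85
position: [0.5771, 0.1324, 0.0532]
ee_rot: [0.13, 0.991, 0.001, 0.001]
ft_force: [-1.0, 0.4, 5.8]
grip_width: 0.573
grasp_force: 101.8
t 15.85 shift [-0.884 -6.784 -2.542] turn [ 0.008  0.01  -0.984]
```

Wedge gripped at 102 N. Now lift and carry it to above the remaining gap.

```bash
python3 -c "
from lib import *
delta(.545,-.2085,.195,82.9)"
python3 -m pendant '[[0,0,-0.7,0,0,0,-1],[0,0,-1.4,0,0,0,-1],[0,0,-2.1,0,0,0,-1],[0,0,-2.84,0,0,0,-1],[0,-0.6,-2.84,0,0,-0.1,-1],[-0.1,-1.4,-2.84,0,0,-0.3,-1],[-0.3,-2.3,-2.84,0,0,-0.5,-1],[-0.5,-3.2,-2.84,0,0,-0.7,-1],[-0.7,-4.1,-2.84,0,0,-0.9,-1],[-0.8,-5,-2.84,0,0,-0.98,-1]]' 100; python3 -c "
from lib import *
delta(.545,-.2085,.195,82.9)"
```

```text
t 15.85 shift [-1.146 -6.749 -2.842] turn [ 0.008  0.01  -0.984]
clock: 17.1
position: [0.5502, -0.1212, 0.1943]
ee_rot: [0.062, 0.998, 0.0, 0.0]
ft_force: [0.7, -0.7, -0.3]
grip_width: 0.574
grasp_force: 104.7
t 17.1 shift [-0.112 -1.745 -0.013] turn [ 0.001  0.004 -0.001]
```

```bash
cat > meas.py <<'E'
from lib import *
import sys
p,W=cloud("side");o=manip.get_obs();print(o['clock'],o['position'].round(4))
ex=np.array([.9923,-.1236]);ey=np.array([.1236,.9923]);q=W[...,:2]-[.4741,-.1996]
x=q@ex*1000;y=q@ey*1000;z=W[...,2]*1000
b=p.astype(int);wood=(b[...,0]-b[...,2]>35)&(z>75)&(z<220)&(abs(x-60)<50)&(abs(y)<40)
for lo in range(76,220,8):
    m=wood&(z>lo)&(z<=lo+8)
    if m.sum()>3: print(lo,m.sum(),'x',np.percentile(x[m],[3,10,50,97]).round(1),'y',np.percentile(y[m],[3,97]).round(1))
cv2.imwrite(f"pics/{sys.argv[1]}.png",cv2.resize(p[150:300,230:430,::-1],(800,600)))
E
python3 -m pendant '[[0,-0.7,0,0,0,0,-1],[-0.1,-1.3,0,0,0,0,-1],[-0.11,-1.7,0,0,0,0,-1],[-0.11,-1.73,0,0,0,0,-1],[-0.11,-1.73,0,0,0,0,-1],[-0.11,-1.73,0,0,0,0,-1],[-0.11,-1.73,0,0,0,0,-1],[-0.11,-1.73,0,0,0,0,-1],[-0.11,-1.73,0,0,0,0,-1],[-0.11,-1.73,0,0,0,0,-1]]' 100; python3 meas.py side3
```

```text
clock: 18.35
position: [0.5451, -0.2062, 0.1941]
ee_rot: [0.062, 0.998, 0.0, 0.0]
ft_force: [0.1, 0.0, -1.2]
grip_width: 0.574
grasp_force: 104.7
18.4 [ 0.5451 -0.2062  0.194 ]
76 17 x [35.9 36.2 38.2 46.7] y [-19.4  20.7]
84 22 x [10.6 26.  38.  47.1] y [-19.4  29.5]
92 22 x [34.5 34.9 36.3 46.5] y [-19.1  19.3]
100 21 x [35.2 35.6 36.7 44.4] y [-18.5  20.3]
108 19 x [35.  35.3 36.5 44.6] y [-19.5  19.2]
116 93 x [35.5 36.3 42.3 50.8] y [-17.5  20.8]
124 12 x [35.2 36.  38.4 49.1] y [-11.8  16.2]
148 37 x [51.9 52.4 53.4 62. ] y [-19.3  24.9]
156 28 x [51.6 52.1 53.6 64.6] y [-20.1  23.8]
164 20 x [52.1 53.1 53.9 67.2] y [-20.7  22.2]
172 25 x [52.2 52.2 54.  70.6] y [-21.9  22.1]
180 27 x [52.1 52.8 54.6 74.4] y [-20.8  23.2]
188 32 x [52.6 53.4 55.6 76.7] y [-21.2  22.8]
196 41 x [52.9 53.2 56.1 81.9] y [-20.9  23.4]
204 26 x [52.8 53.3 54.6 80.9] y [-21.2  19.6]
212 16 x [53.2 54.1 55.1 73.9] y [-23.1  23.6]
```

View pics/side3.png

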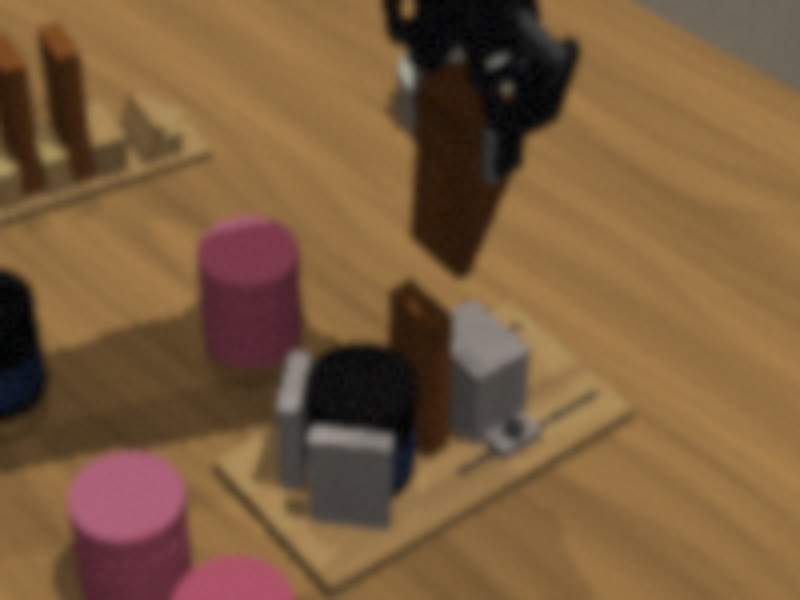

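The wedge is upright at (455,160) in the crop. Its face at x = 52 mm is just clear of the spacer's at 51.5 mm, and the spacer stands in the gap at (420,360). I'll shift 1.5 mm towards the stop and lower it into the remainder.

```bash
python3 -m pendant '[[-0.03,-0.05,0,0,0,0,-1],[-0.03,-0.05,0.2,0,0,0,-1],[-0.03,-0.05,0.4,0,0,0,-1],[-0.03,-0.05,0.6,0,0,0,-1],[-0.03,-0.05,0.8,0,0,0,-1],[-0.03,-0.05,1,0,0,0,-1],[-0.03,-0.05,1.2,0,0,0,-1],[-0.03,-0.05,1.4,0,0,0,-1],[-0.03,-0.05,1.5,0,0,0,-1],[-0.03,-0.05,1.5,0,0,0,-1]]' 100; python3 meas.py side4
```

```text
clock: 19.65
position: [0.5461, -0.2089, 0.1188]
ee_rot: [0.062, 0.998, 0.0, -0.0]
ft_force: [0.0, -0.2, -1.0]
grip_width: 0.576
grasp_force: 104.7
19.7 [ 0.5463 -0.209   0.1191]
76 13 x [34.6 34.8 38.3 55.4] y [-20.7  18.4]
84 28 x [22.7 26.8 36.6 49.9] y [-19.7  18.8]
92 34 x [34.6 35.3 37.6 54.9] y [-20.1  19.1]
100 34 x [34.9 35.4 37.5 62.6] y [-21.6  18.4]
108 40 x [35.  35.9 38.6 67.8] y [-22.5  20.8]
116 148 x [35.4 36.5 45.3 75.8] y [-22.6  19.6]
124 37 x [42.6 54.3 57.2 83.9] y [-23.8  20.4]
132 17 x [55.  55.2 56.1 66. ] y [-22.9  19.3]
140 16 x [54.2 54.7 56.1 59.2] y [-25.4  21.5]
148 14 x [54.5 55.7 56.9 78.1] y [-38.3  22.3]
156 25 x [54.5 55.1 56.5 78.5] y [-38.9  21.7]
164 9 x [54.  54.9 56.6 61.9] y [-7.7 29. ]
172 9 x [55.8 56.1 57.2 83.3] y [-8.4 28.7]
180 44 x [58.7 59.1 62.8 87.8] y [-18.3  26.5]
188 4 x [58.4 58.7 60.  61.2] y [29.3 36.2]
```

```bash
python3 -m pendant '[[0,0,0.06,0,0,0,-1],[0.02,0,0.12,0,0,0,-1],[0.03,0,0.18,0,0,0,-1],[0.05,0,0.23,0,0,0,-1],[0.07,0,0.28,0,0,0,-1],[0.09,0,0.33,0,0,0,-1],[0.1,0,0.38,0,0,0,-1],[0.12,0,0.42,0,0,0,-1],[0.12,0,0.42,0,0,0,-1],[0.12,0,0.42,0,0,0,-1]]' 100
```

```text
clock: 20.95
position: [0.5405, -0.2082, 0.0981]
ee_rot: [0.062, 0.998, -0.0, 0.0]
ft_force: [2.4, -0.4, 0.2]
grip_width: 0.574
grasp_force: 104.8
```

```bash
python3 -m pendant '[[0,0,0.02,0,0,0,-1],[0.01,0,0.04,0,0,0,-1],[0.01,0,0.06,0,0,0,-1],[0.01,0,0.08,0,0,0,-1],[0.02,0,0.1,0,0,0,-1],[0.02,0,0.1,0,0,0,-1],[0.02,0,0.1,0,0,0,-1],[0.02,0,0.1,0,0,0,-1],[0.02,0,0.1,0,0,0,-1],[0.02,0,0.1,0,0,0,-1]]' 100; python3 meas.py side5
```

```text
clock: 22.2
position: [0.5396, -0.2083, 0.0944]
ee_rot: [0.062, 0.998, 0.0, 0.0]
ft_force: [-3.9, 1.2, 14.1]
grip_width: 0.573
grasp_force: 106.2
22.25 [ 0.5395 -0.2083  0.0944]
76 17 x [32.9 33.6 41.5 55.7] y [-23.8   2.8]
84 26 x [12.9 15.3 32.5 52.1] y [-21.1  28.1]
92 35 x [30.4 31.1 35.8 61.5] y [-23.8  18.2]
100 40 x [30.5 30.9 34.2 64.4] y [-23.5  18.3]
108 34 x [30.5 30.9 34.4 57.3] y [-23.9  18.7]
116 108 x [30.3 31.4 38.6 50.2] y [-19.9  21. ]
124 34 x [32.  34.5 49.5 69.5] y [-38.2  21.9]
132 17 x [48.4 48.6 50.4 71.5] y [-38.9  35.8]
140 10 x [49.1 49.5 50.3 59.4] y [-16.6  36.3]
148 5 x [49.8 50.1 51.2 58.7] y [-7.9 33.9]
156 42 x [50.9 52.  56.9 81. ] y [-16.6  28.9]
164 4 x [52.7 52.9 54.4 74.8] y [26.4 34.6]
```

View pics/side5.png

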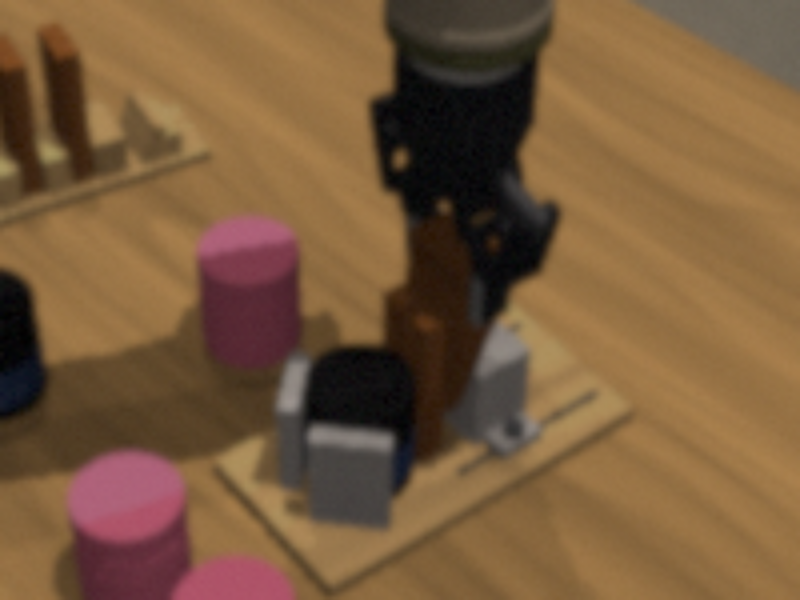

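The wedge is biting: Fz is 14 N and the crop shows spacer and wedge upright, wedge at (445,330) between spacer and stop. I'll push slightly further for margin.

```bash
python3 -m pendant '[[0.01,0,0.01,0,0,0,-1],[0.01,0,0.02,0,0,0,-1],[0.02,0,0.03,0,0,0,-1],[0.02,0,0.03,0,0,0,-1],[0.02,0,0.03,0,0,0,-1],[0.02,0,0.03,0,0,0,-1],[0.02,0,0.03,0,0,0,-1],[0.02,0,0.03,0,0,0,-1],[0.02,0,0.03,0,0,0,-1],[0.02,0,0.03,0,0,0,-1]]' 100
```

```text
clock: 23.5
position: [0.5395, -0.2083, 0.0941]
ee_rot: [0.062, 0.998, 0.0, 0.001]
ft_force: [-4.2, 1.4, 21.3]
grip_width: 0.576
grasp_force: 106.7
```

```bash
python3 -m pendant '[[0.01,0,0.01,0,0,0,-1],[0.02,0,0.02,0,0,0,-1],[0.03,0,0.03,0,0,0,-1],[0.03,0,0.03,0,0,0,-1],[0.03,0,0.03,0,0,0,-1],[0.03,0,0.03,0,0,0,-1],[0.03,0,0.03,0,0,0,-1],[0.03,0,0.03,0,0,0,-1],[0.03,0,0.03,0,0,0,-1],[0.03,0,0.03,0,0,0,-1]]' 100
python3 - <<'E'
from lib import *
o=manip.get_obs();f=o['ft_force'];print(f,o['position'],o['grasp_force'])
p,W=cloud("top");Z=W[...,2]
ex=np.array([.9923,-.1236]);q=W[...,:2]-[.4741,-.1996];m=(Z>.08)&(Z<.095)&(p.max(-1)<60)&(np.hypot(*np.moveaxis(q,-1,0))<.04)
print('jar top',m.sum(),W[m].mean(0).round(4),W[m].std(0).round(4))
if f[2]>18: print(manip.hand_in())
E
```

```text
clock: 24.75
position: [0.5392, -0.2084, 0.0937]
ee_rot: [0.062, 0.998, 0.0, 0.003]
ft_force: [-2.7, 2.6, 27.6]
grip_width: 0.575
grasp_force: 107.4
[-2.68245204  2.57021479 27.60597609] [ 0.53923151 -0.20837021  0.09368138] 107.3624575138092
jar top 0 [nan nan nan] [nan nan nan]
the job is handed in; nothing more can be done
None<stdin>:5: RuntimeWarning: Mean of empty slice.
  ret = um.true_divide(
  ret = _var(a, axis=axis, dtype=dtype, out=out, ddof=ddof,
  arrmean = um.true_divide(arrmean, div, out=arrmean,
  ret = um.true_divide(
```

I handed the job in at about 25 s, verdict not shown: one spacer stands in the gap and the wedge, still gripped at 107 N, is pressed in with about 28 N downward; the force on the jar is only estimated, and my last check of the jar's tilt got no reading.

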